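Sort out the worn grinder lid and hold the sound one at half twist

ROBOT

A 6-joint arm with a two-finger parallel gripper is mounted at the origin on the work surface. World frame = base frame: x ahead of the robot, y to its left, z up, the work surface at z = 0. Lengths are in mm, angles in rad, forces in N, time in s.
With the tool pointing down it reaches from about 150 to 775 mm from the base axis. Payload 6.1 kg.
Tool frame: the origin (TCP) lies midway between the tips of the shut fingers; the grasp point (between the pads) lies 19 mm behind it; z points along the fingers, y is the line along which they close (so a half turn about z gives the same grasp; the last joint's range is limited). The gripper opens to 85 mm and grips with 20 to 120 N. Pads are 22 mm wide; open, the fingers measure 114 mm over their backs; the gripper's body (76 mm by 85 mm) begins 54 mm behind the grasp point. The pads swing forward as they close: fully open they stand 13 mm farther back than shut.
Start: joints at [-1.212, 0.126, -0.04, 1.405, 0, 1.571], TCP at [184.347, -491.553, 231.295] pointing down, gripper open.
Joint ranges: [-2.72, 2.72], [-0.95, 1.95], [-1.27, 1.35], [-1.78, 2.02], [-1.46, 1.47], [-3.14, 3.14]. Speed limits (rad/s): [2.39, 2.39, 3.01, 3.14, 3.14, 3.14].

INTERFACE

Orientations are given as a rotation vector (axis times angle).
In Python, from bench import monitor, cams, bot gives the robot as it stands.
- The arm moves only by the tool apply_moves, never from a script. Its argument "increments" is one flat list of numbers, 4 for each row, row after row: the shift along the tool's x, y, z in units of 20 cm (1.0 is 20 cm), then the turn about the tool's z in units of pi rad (1.0 is pi rad). A call has 1 to 10 rows; each row is the pose to reach, as a shift and turn from the pose commanded when the call began, along the tool's axes at that moment, turning the shorter way round; what a row does not reach only later rows make up. A row lasts 1/12 s, in which the tool goes at most 41.7 mm and 7.16 degrees, less where a joint would pass 70% of its speed; a pose out of reach is approached as far as the arm can. A call with a number of a shift or a turn outside -1 to 1 is refused whole. A call with a gripper value outside its range is refused whole. "claw" is the closure in counts, from 0 (fully open) to 255 (shut), set as the call begins (left out, the last holds). The fingers move at their own pace and stop on an object; the grip force is fixed at half the most. Time passes only in rows, so rows that repeat a pose let the fingers close. It gives the time, the measured TCP pose, the force, the opening and the grip force at its end, in the units of the state.
- monitor.observe(): the state, without advancing time (a new reading comes with each control period).
- cams.get_image(name): name is "side" or "top" or "wrist"; returns the picture (384x512x3 uint8, red, green, blue); there is no depth.
- cams.calibration(name): a dict with "fov_y" (degrees; the focal length in pixels is half the picture's height over the tangent of half this angle, whatever the lens; pixels are square), "cx", "cy" (the principal point, pixels), "extrinsics" (4x4, takes a point from world to camera coordinates); the wrist camera has in their place "tool_from_camera" (4x4, takes a point from camera to tool coordinates, whose origin is the TCP and whose axes are the flange's). Camera axes: x right, y down, z forward; pixel columns grow to the right and rows downward; lengths in mm; the calibration is good to about 2 mm. A picture is of the moment at which its call begins: read the wrist's pose just before it. calibration takes no time and is no camera call.
- bot.hand_in(): hands the job in; it is judged then, once.
Trained networks look in the newest picture that a camera, given by its name, has taken for a name from the list of things; names that differ only in an ending like _2 or _b are one class to them, and where a whole thing is asked for, a point or a joint stands for the part that bears it (a point fixed in the world has none). Each returns a list of dicts, best first, with "p" (0 to 1); they miss things now and then, are a little off and sometimes report something else, mostly with a low value. They report only what shows in the picture. A call takes as long as a camera call. They do not tell look-alikes from the thing itself.
- cams.recognise(thing, camera): "point" ([column, row] in pixels, amid what is visible of it).
- cams.cut_out(thing, camera): "pixels" (384x512 bool, what is visible of it) and "point" ([column, row] in pixels, amid what is visible of it).
- cams.place_of(thing, camera): "point" ([column, row] in pixels: a listed point, or the origin of a listed thing).
The state is a dict: "clock": time; "qpos": joint angles; "joint_vel": joint speeds; "joint_efforts": joint torques, N m; "ee_pos": TCP position; "orientation": TCP orientation; "force": force on the tool from outside, world axes, zero at the start; "ft_torque": the same for the moment, N m; "grip_width": finger opening in mm; "finger_force": force on a finger pad.
Only numpy, scipy, OpenCV 4.12 (cv2) and the standard library are available. Lean on these libraries where they do the work, as an engineer would, in place of code of your own. Each camera call takes 0.05 s, during which the arm holds its last target. There are 200 camera calls.

TASK

Two bayonet lids for the spice grinder lie on the bench: first lay the worn one, which has lost one of its two side lugs, flat and upright in the small wooden tray. Then set the sound lid, with both lugs, into the slots of the grinder's neck until it is fully down, and twist it clockwise (seen from above) to the half-way rib, 45 degrees, never on to the lock. Finish while gripping the lid and holding it there against the return spring, and leave everything else on the bench where it is.

Things in the scene. Friction and masses are not known exactly. Their poses are not given: they have to be found in the camera images.
- sound_lid_center (a point): Sound lid: upright aluminium disc, 60 mm across, 20 mm high; on it a dark wood grip bar along the lid's x, 46 mm long, 18 wide, from 20 to 54 mm above the underside. Two dark steel lugs stick out along +x and -x, flush with the underside, 14 mm wide, 5 high, reaching 44 mm from the axis. About 150 g. The point is on the axis, 27 mm above the underside; z up.
- worn_lid_center (a point): Worn lid: the same size, disc and grip bar as the sound lid, but with one lug only, on its +x side; the other has broken off. The point is on the axis, 27 mm above the underside; x along the bar, z up. The two lids stand on the bench, either of them in either place.
- neck (a point): Point on the upright axis of the grinder's neck, on its inner floor, 95 mm above the bench. Two entry slots in the lip lie along this point's +x and -x, at least 20 mm wide; the lip's opening is 64 mm across. The lid goes straight down, a lug in each slot (either way round), until its underside is on this floor (its centre point 27 mm above this point), then turns clockwise, lugs under the lip.
- grinder: Spice grinder, fixed: black upright cylinder with open steel neck, 110 mm across (foot 124), rim 109.5 mm above the bench, origin under its centre. The neck's lip is 6 mm thick, its underside 8.5 mm above the neck floor. Steel ribs outside the neck, out to 64 mm from the axis, show where the lugs point: narrow at the slots, narrow 45 degrees clockwise (half way), broad at 90 (lock).
- ring (a joint): Angle (rad) of the sprung ring in the neck that the lugs carry round: 0 at the slots, growing clockwise from above. The lock clicks at 1.2: do not reach it. The lugs have 2.5 mm play each side, so the ring lags the lid by about 0.07. Half way is a lid angle of 0.785, a ring angle of 0.72 to 0.78. Return spring 0.15 N m per rad: let go, it turns back to 0.
- tray_in (a point): The small fixed wooden tray for the worn lid, 130 by 130 mm outside along its x and y, 32 mm high, walls 5 mm. The point is the centre of its inner floor, 5 mm above the bench.
- teapot: White ceramic teapot, 125 mm across, 105 mm high, spout and handle along its y, origin under its centre. Leave it alone.
- cup: Blue-glazed cup, 68 mm across, 60 mm high, origin under its centre. Leave it alone.
- jar: Amber glass jar with metal cap, 56 mm across, 85 mm high, origin under its centre. Leave it alone.
- pot_lid: Large round wooden pot lid lying flat, 170 mm across, 39 mm high with its handle, origin under its centre. Leave it alone.
- bowl: Terracotta bowl, 120 mm across, 45 mm high, origin under its centre. Leave it alone.
- ladle: Steel ladle lying down, its cup 84 mm across and the handle 280 mm long along its -x, origin under its cup. Leave it alone.
Not all that is in view belongs to the job. Leave any red or yellow look-alike of the part that bears worn_lid_center alone.

How it is judged:
By the outcome, as a careful person would: the job done as asked, in the order asked, and still so for the second after the job is handed in, while the arm keeps its last pose, push and grip.
It also fails if it takes over 61 s, if anything falls off the work surface, if the arm or the gripper's body presses on something with over 40 N, if the wrist force passes 120 N, or if a joint passes its speed limit or range.

## Working session

There is one attempt and no reset: what is moved stays moved. The work goes in short steps, Python scripts to look and compute and a tool call to move; the robot and the scene stay as the last step left them, time stands still between calls to the robot, and variables do not carry over. Pictures are saved under pics/ and viewed, at most 10 in all, crops included, and the job is handed in when it is done.

Besides the shell and the picture viewer there is one more tool, called after "Emit:" as name(argument=value, ...) on one line, values as JSON. apply_moves: Moves the arm, as the interface text tells. Shifts and turns lie within -1 to 1; 1 stands for 20 cm of shift or pi rad of turn. Its arguments: {"type":"object","properties":{"increments":{"type":"array","items":{"type":"number","minimum":-1,"maximum":1}},"claw":{"type":"number"}},"required":["increments"]}

```bash
mkdir -p pics; ls; cat > h.py <<'E'
import numpy as np, cv2
from scipy.spatial.transform import Rotation as R
from bench import monitor, cams, bot
def cam(n, s=None):
    c=cams.calibration(n); f=192/np.tan(np.radians(c['fov_y'])/2)
    if n=='wrist':
        s=s or monitor.observe(); T=np.eye(4); T[:3,:3]=R.from_rotvec(s['orientation']).as_matrix(); T[:3,3]=s['ee_pos']
        E=np.linalg.inv(T@np.array(c['tool_from_camera']))
    else: E=np.array(c['extrinsics'])
    return f,c['cx'],c['cy'],E
def unproj(C,p,z):
    f,cx,cy,E=C; W=np.linalg.inv(E); d=W[:3,:3]@np.array([(p[0]-cx)/f,(p[1]-cy)/f,1]); o=W[:3,3]
    return o+d*(z-o[2])/d[2]
def proj(C,P):
    f,cx,cy,E=C; q=E[:3,:3]@np.array(P)+E[:3,3]; return np.array([cx+f*q[0]/q[2],cy+f*q[1]/q[2]])
E
cat > a.py <<'E'
from h import *
s=monitor.observe(); print(s)
for n in ['top','side']:
    im=cams.get_image(n); cv2.imwrite(f'pics/{n}0.png',cv2.resize(im[:,:,::-1],(800,600),interpolation=cv2.INTER_CUBIC))
    C=cam(n); print(n,C[:3],np.linalg.inv(C[3])[:3].round(2).tolist())
    for t,z in [('sound_lid_center',27),('worn_lid_center',27),('neck',95),('tray_in',5)]:
        for d in cams.place_of(t,n): print(n,t,round(d['p'],2),np.round(d['point'],1),unproj(C,d['point'],z).round(1))
E
python3 a.py
```

```text
pics
{'clock': 0.0, 'qpos': array([-1.21201688e+00,  1.26419977e-01, -4.06150244e-02,  1.40543419e+00,
       -3.32094606e-06,  1.57078848e+00]), 'joint_vel': array([ 0.0013538 ,  0.00033149,  0.00017451,  0.00077908, -0.00180909,
        0.00043276]), 'joint_efforts': array([ 1.33300866e-03, -4.35914254e+01,  3.52920949e+01,  1.72873435e-02,
        2.19414255e-04,  3.80048292e-06]), 'ee_pos': array([ 184.19469974, -491.17554785,  230.50431307]), 'orientation': array([-3.08955753e+00, -5.60270158e-01,  4.73737477e-04]), 'force': array([ 0.39706904,  0.32723212, -0.28761342]), 'ft_torque': array([ 0.01794031,  0.03838606, -0.02659302]), 'finger_force': 0.0, 'grip_width': 85.20430960013708}
top (np.float64(376.95836824023456), 252.52527078342015, 192.80657462581115) [[0.02, -0.98, 0.18, 382.67], [-1.0, -0.02, -0.03, 93.94], [0.03, -0.18, -0.98, 1075.98]]
top sound_lid_center 0.73 [165.2 229.9] [466.5 305.5  27. ]
top worn_lid_center 0.74 [228.3 186.5] [592.9 135.3  27. ]
top worn_lid_center 0.72 [172.  137.3] [733.9 302.   27. ]
top worn_lid_center 0.68 [184.5 178.4] [613.3 259.9  27. ]
top worn_lid_center 0.57 [222.2 235.2] [455.1 148.   27. ]
top neck 0.6 [ 93.3 214.6] [496.7 478.9  95. ]
top tray_in 0.69 [376.8 227.3] [ 488.3 -293.     5. ]
top tray_in 0.16 [286.7 191.6] [586.3 -33.4   5. ]
side (np.float64(350.21386096413204), 254.80675758031163, 188.52201805453257) [[0.99, -0.1, 0.11, 442.36], [-0.15, -0.75, 0.65, -633.7], [0.02, -0.66, -0.75, 896.72]]
side sound_lid_center 0.84 [218.5 152.2] [466.  306.1  27. ]
side worn_lid_center 0.74 [290. 143.] [734. 322.  27.]
side worn_lid_center 0.6 [255.7 180.7] [578.6 150.3  27. ]
side worn_lid_center 0.52 [261.2 155.6] [616.5 268.6  27. ]
side worn_lid_center 0.52 [220.2 182.9] [459.6 156.   27. ]
side neck 0.68 [260.2 208. ] [564.9 -18.8  95. ]
side neck 0.62 [189.6 276. ] [ 357.  -206.9   95. ]
side tray_in 0.87 [246.3 316.5] [ 487.8 -292.9    5. ]
```

View pics/top0.png

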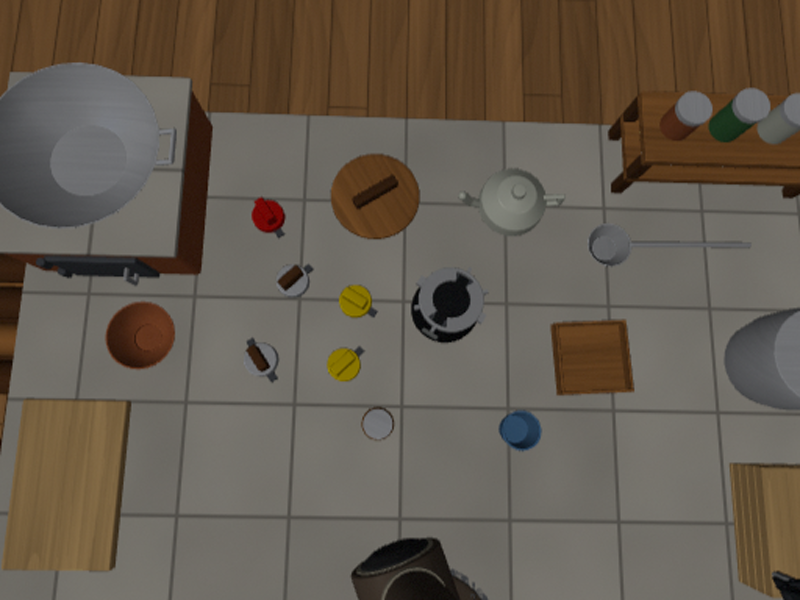

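View pics/side0.png

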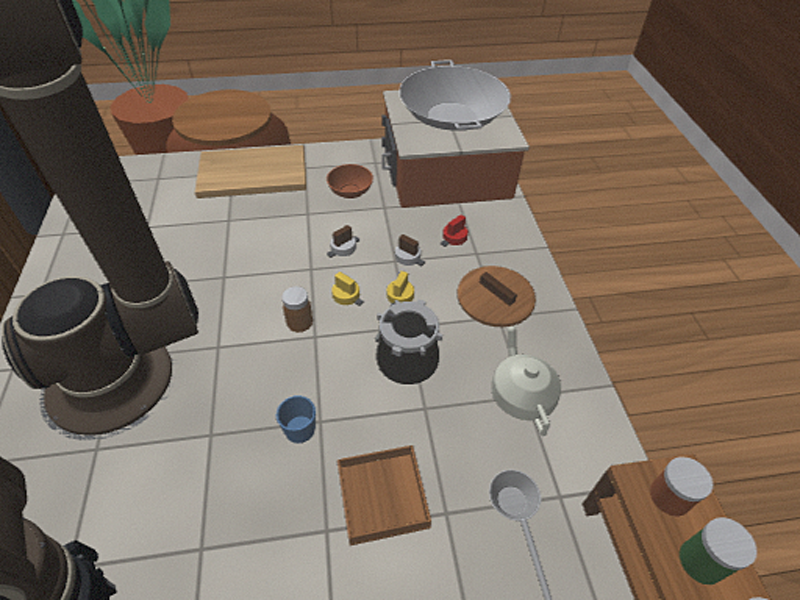

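The top view shows two grey lids: the sound one, with two lugs, at about (260,358) and the worn one, with one lug at its upper right, at about (292,280). The grinder is at (450,300), the tray at (592,357), and the yellow and red look-alikes stand nearby. The side view agrees. I'll head over the neck for a wrist look on the way to the worn lid.

```bash
cat >> h.py <<'E'
def go(x,y,z,yaw=None):
    "print shift (units) along tool axes and turn (units) from the measured pose; yaw = heading of tool x in deg"
    s=monitor.observe(); M=R.from_rotvec(s['orientation']).as_matrix(); cur=np.degrees(np.arctan2(M[1,0],M[0,0]))
    sh=M.T@(np.array([x,y,z])-s['ee_pos'])/200
    t=0 if yaw is None else -((yaw-cur+180)%360-180)/180
    print('shift',sh.round(4),'turn',round(t,4),'| pos',s['ee_pos'].round(1),'yaw',cur.round(2),'tilt',M[:,2].round(4),'q6',s['qpos'][5].round(2),'t',round(s['clock'],2),'w',round(s['grip_width'],1))
E
python3 - <<'E'
from h import *
print(np.array(cams.calibration('wrist')['tool_from_camera']).round(3), cam('wrist')[:3])
for n in ['top','side']:
    C=cam(n); cams.get_image(n)
    for d in cams.place_of('grinder',n): print(n,d['p'],unproj(C,d['point'],0))
go(500,-19,330); go(613,262,230)
E
```

```text
[[  -0.      -0.945   -0.326   84.061]
 [   1.      -0.       0.      -0.143]
 [  -0.      -0.326    0.945 -142.17 ]
 [   0.       0.       0.       1.   ]] (np.float64(304.7422430850302), 258.8967200086928, 190.1712498348169)
top 0.88 [563.32646637 -31.97676345   0.        ]
side 0.83 [572.13349913 -32.42291043   0.        ]
side 0.54 [ 692.00660139 -324.13513822    0.        ]
shift [ 2.3074 -1.6581 -0.4936] turn 0 | pos [ 184.3 -491.6  231.3] yaw 20.56 tilt [-0.e+00 -1.e-04 -1.e+00] q6 1.57 t 0.7 w 85.5
shift [ 3.3298 -2.7752  0.0063] turn 0 | pos [ 184.3 -491.6  231.3] yaw 20.56 tilt [-0.e+00 -1.e-04 -1.e+00] q6 1.57 t 0.7 w 85.5
```

Emit:
apply_moves(increments=[0.86,-0.5,-0.11,0,0.86,-0.5,-0.11,0,0.86,-0.5,-0.11,0,0.86,-0.5,-0.11,0,0.86,-0.5,-0.11,0])

```text
clock: 1.12
ee_pos: [311.3, -335.5, 253.9]
orientation: [3.091, 0.561, 0.001]
force: [0.4, -0.9, -0.3]
grip_width: 85.3
finger_force: 0.0
```

Emit:
apply_moves(increments=[0.86,-0.5,-0.11,0,0.86,-0.5,-0.11,0,0.86,-0.5,-0.11,0,0.86,-0.5,-0.11,0,0.86,-0.5,-0.11,0])

```text
clock: 1.53
ee_pos: [437.6, -181.1, 275.9]
orientation: [3.091, 0.562, 0.002]
force: [-0.0, -0.9, -0.5]
grip_width: 85.3
finger_force: 0.0
```

Emit:
apply_moves(increments=[0.86,-0.5,-0.11,0,0.86,-0.5,-0.11,0,0.86,-0.5,-0.11,0,0.86,-0.5,-0.11,0,0.86,-0.5,-0.11,0,0.86,-0.5,-0.11,0,0.86,-0.5,-0.11,0])

```text
clock: 2.12
ee_pos: [563.0, -27.9, 296.6]
orientation: [-3.09, -0.565, 0.002]
force: [-0.8, -0.7, 0.8]
grip_width: 85.3
finger_force: 0.0
```

```bash
python3 - <<'E'
from h import *
C=cam('wrist'); im=cams.get_image('wrist'); cv2.imwrite('pics/neck_raw.png',im[:,:,::-1])
cv2.imwrite('pics/neck.png',cv2.resize(im[:,:,::-1],(800,600),interpolation=cv2.INTER_CUBIC))
np.save('neckE.npy',C[3])
for t,z in [('neck',95),('grinder',0)]:
    for d in cams.place_of(t,'wrist'): print(t,d['p'],d['point'],unproj(C,d['point'],z))
go(613,262,230)
E
```

```text
neck 0.65 [259.5, 158.1] [567.38347755 -26.91280078  95.        ]
grinder 0.57 [257.3, 145.2] [563.54932818 -25.16235946   0.        ]
shift [ 0.7527 -1.2777  0.3361] turn 0 | pos [561.6 -30.1 297.3] yaw 20.52 tilt [-4.e-04 -2.e-04 -1.e+00] q6 2.73 t 2.27 w 85.6
```

View pics/neck.png

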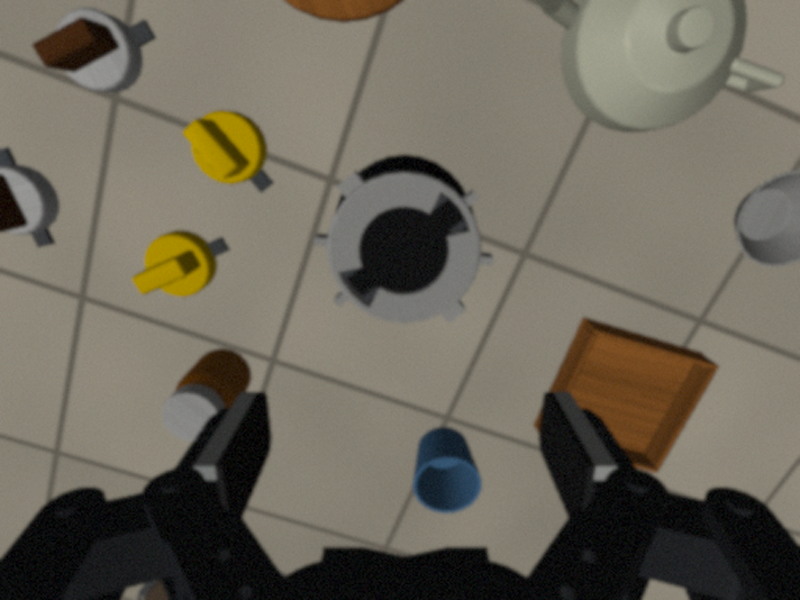

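The wrist view shows the neck rim centred near (404,247) in the 800-wide picture, with its slots toward (453,213) and (358,285). I'll rectify it to the rim plane to measure centre and slot angle.

```bash
cat >> h.py <<'E'
def rectify(im,C,c,z,half=70,s=4):
    "view of plane z; columns = world x, rows = world -y, s px per mm"
    w=np.array([[-half,half],[half,half],[half,-half],[-half,-half]],float)
    src=np.float32([proj(C,[c[0]+a,c[1]+b,z]) for a,b in w]); n=2*half*s
    return cv2.warpPerspective(im,cv2.getPerspectiveTransform(src,np.float32([[0,0],[n,0],[n,n],[0,n]])),(n,n),flags=cv2.INTER_CUBIC)
E
python3 - <<'E'
from h import *
im=cv2.imread('pics/neck_raw.png'); f,cx,cy,_=cam('wrist'); C=(f,cx,cy,np.load('neckE.npy')); c=(565,-26)
r=rectify(im,C,c,109.5); g=cv2.GaussianBlur(cv2.cvtColor(r,6),(5,5),0)
m=(g<75).astype(np.uint8); n,l,st,ce=cv2.connectedComponentsWithStats(m)
k=l[280,280]; print(k,st[k],ce[k])
o=(l==k)
# hough for the circles
b=cv2.medianBlur(g,5)
for lo,hi in [(120,136),(212,230)]:
    h=cv2.HoughCircles(b,cv2.HOUGH_GRADIENT_ALT if 0 else cv2.HOUGH_GRADIENT,1,50,param1=80,param2=15,minRadius=lo,maxRadius=hi)
    if h is not None:
        for x,y,rr in h[0][:3]: print('circle',c[0]-70+x/4,c[1]+70-y/4,rr/4); cv2.circle(r,(int(x),int(y)),int(rr),(0,255,0),1)
cs,_=cv2.findContours(o.astype(np.uint8),0,1); cv2.drawContours(r,cs,-1,(0,0,255),1)
cv2.imwrite('pics/neck_rect.png',r)
E
```

```text
4 [  100   132   376   291 63659] [288.41811841 276.41673605]
circle 566.875 -25.125 31.2
circle 567.375 -24.625 54.375
```

View pics/neck_rect.png

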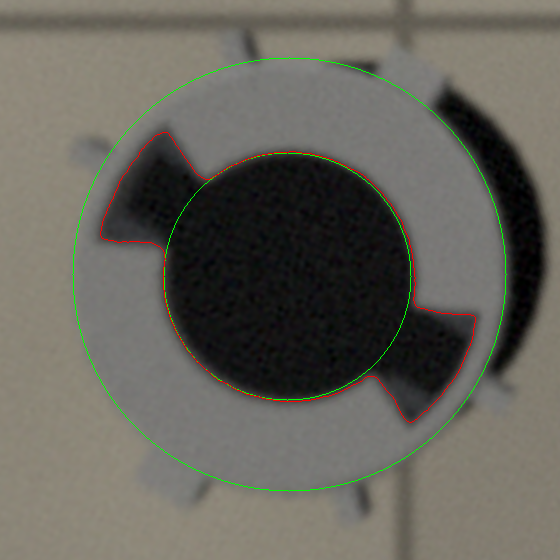

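Rectified: rim centre at about (567, -25), slot corners give a slot line of about -31° in world yaw. Next, over the worn lid.

Emit:
apply_moves(increments=[0.38,-0.64,0.13,0,0.38,-0.64,0.13,0,0.38,-0.64,0.13,0,0.38,-0.64,0.13,0])

```text
clock: 2.6
ee_pos: [588.1, 118.4, 270.9]
orientation: [-3.091, -0.559, -0.0]
force: [0.0, -0.2, 1.1]
grip_width: 85.4
finger_force: 0.0
```

Emit:
apply_moves(increments=[0.38,-0.64,0.13,0,0.38,-0.64,0.13,0,0.38,-0.64,0.13,0,0.38,-0.64,0.13,0,0.38,-0.64,0.13,0,0.38,-0.64,0.13,0])

```text
clock: 3.1
ee_pos: [619.1, 251.1, 244.6]
orientation: [-3.076, -0.595, 0.005]
force: [0.8, -0.9, 0.6]
grip_width: 85.4
finger_force: 0.0
```

```bash
cat > lid.py <<'E'
import sys
from h import *
c=(float(sys.argv[1]),float(sys.argv[2])); tag=sys.argv[3]
C=cam('wrist'); im=cams.get_image('wrist')[:,:,::-1]; cv2.imwrite(f'pics/{tag}_raw.png',im); np.save(f'{tag}E.npy',C[3])
for t in ['worn_lid_center','sound_lid_center']:
    for d in cams.place_of(t,'wrist'): print(t,round(d['p'],2),np.round(d['point']),unproj(C,d['point'],27).round(1))
a=rectify(im,C,c,54,50,4); b=rectify(im,C,c,5,50,4)
cv2.imwrite(f'pics/{tag}_rect.png',np.hstack([a,b]))
go(c[0],c[1],250)
E
python3 lid.py 613 262 worn
```

```text
worn_lid_center 0.94 [329. 222.] [574.5 137.4  27. ]
worn_lid_center 0.76 [257. 159.] [617.2 255.4  27. ]
worn_lid_center 0.64 [254.  39.] [737.3 305.9  27. ]
sound_lid_center 0.92 [181. 247.] [467.  304.5  27. ]
shift [-0.0068 -0.0679 -0.0178] turn 0 | pos [619.3 249.9 246.3] yaw 21.8 tilt [-0.0029  0.0092 -1.    ] q6 3.14 t 3.25 w 85.8
```

View pics/worn_rect.png

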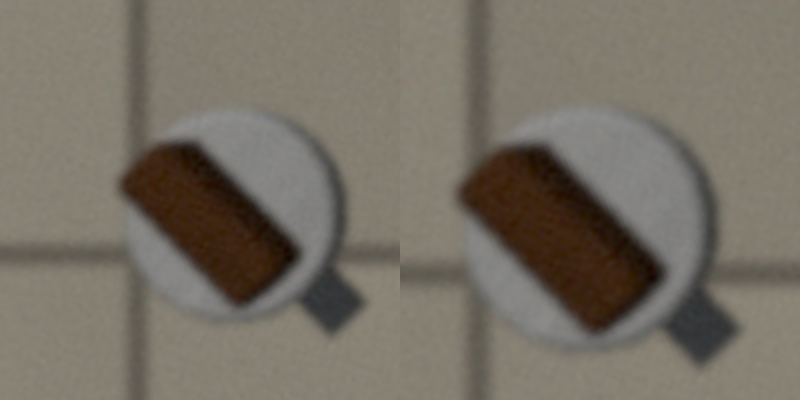

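The rectified crop shows the worn lid with its one lug to the lower right. The bar centre is about (616,256), heading about -46°. I'll turn to yaw 133.

Emit:
apply_moves(increments=[0,-0.03,0.2,-0.617,0,-0.03,0.2,-0.617,0,-0.03,0.2,-0.617,0,-0.03,0.2,-0.617,0,-0.03,0.2,-0.617,0,-0.03,0.2,-0.617,0,-0.03,0.2,-0.617,0,-0.03,0.2,-0.617,0,-0.03,0.2,-0.617,0,-0.03,0.2,-0.617], claw=90)

```text
clock: 4.08
ee_pos: [617.0, 255.9, 206.6]
orientation: [-2.142, -2.287, -0.008]
force: [-0.2, -0.4, -0.1]
grip_width: 54.7
finger_force: 0.0
```

```bash
python3 - <<'E'
from h import *
go(616,256,190,133.5)
E
```

```text
shift [-0.0001 -0.0049  0.0831] turn -0.2208 | pos [617.  255.9 206.6] yaw 93.76 tilt [-0.0024  0.0096 -1.    ] q6 1.89 t 4.08 w 54.7
```

Emit:
apply_moves(increments=[0,0,0.1,-0.221,0,0,0.2,-0.221,0,0,0.3,-0.221,0,0,0.4,-0.221,0,0,0.5,-0.221,0,0,0.5,-0.221,0,0,0.5,-0.221,0,0,0.5,-0.221])

```text
clock: 4.75
ee_pos: [616.8, 257.4, 106.5]
orientation: [-1.248, -2.876, -0.012]
force: [0.1, 0.0, -0.5]
grip_width: 55.1
finger_force: 0.0
```

```bash
python3 - <<'E'
from h import *
C=cam('wrist'); cams.get_image('wrist')
for d in cams.place_of('worn_lid_center','wrist'): print(round(d['p'],2),unproj(C,d['point'],27).round(1))
go(616,256,25,133.5)
E
```

```text
0.9 [457.9 157.5  27. ]
0.73 [612.9 257.6  27. ]
0.65 [737.1 310.2  27. ]
shift [-0.0067 -0.0141  0.4099] turn -0.0019 | pos [617.3 258.1 107. ] yaw 133.17 tilt [-0.0015  0.0101 -0.9999] q6 1.21 t 4.85 w 55.1
```

Emit:
apply_moves(increments=[-0.005,-0.012,0.2,0,-0.005,-0.012,0.3,0,-0.005,-0.012,0.37,0,-0.005,-0.012,0.41,0,-0.005,-0.012,0.41,0,-0.005,-0.012,0.41,0])

```text
clock: 5.35
ee_pos: [615.6, 257.1, 24.2]
orientation: [-1.243, -2.878, -0.012]
force: [-0.6, -0.0, 0.1]
grip_width: 55.4
finger_force: 0.0
```

Emit:
apply_moves(increments=[0,0,0,0,0,0,0,0,0,0,0,0,0,0,0,0,0,0,0,0,0,0,0,0,0,0,0,0], claw=255)

```text
clock: 5.93
ee_pos: [616.0, 257.3, 24.8]
orientation: [-1.242, -2.88, -0.013]
force: [-0.2, -0.5, 6.2]
grip_width: 17.2
finger_force: 59.5
```

Emit:
apply_moves(increments=[0,0,-0.2,0,0,0,-0.4,0,0,0,-0.6,0,0,0,-0.75,0,0,0,-0.75,0,0,0,-0.75,0])

```text
clock: 6.43
ee_pos: [616.8, 256.1, 175.7]
orientation: [-1.243, -2.881, -0.016]
force: [0.2, 1.3, -1.6]
grip_width: 17.2
finger_force: 59.3
```

```bash
python3 - <<'E'
from h import *
go(488,-293,175)
E
```

```text
shift [-1.555  -2.3525 -0.0265] turn 0 | pos [616.8 256.1 175.7] yaw 133.33 tilt [ 3.000e-04  1.090e-02 -9.999e-01] q6 1.2 t 6.43 w 17.2
```

Emit:
apply_moves(increments=[-0.518,-0.784,-0.009,0,-0.518,-0.784,-0.009,0,-0.518,-0.784,-0.009,0,-0.518,-0.784,-0.009,0,-0.518,-0.784,-0.009,0])

```text
clock: 6.85
ee_pos: [570.2, 69.0, 171.4]
orientation: [-1.243, -2.874, -0.006]
force: [-0.3, 0.9, -2.4]
grip_width: 17.1
finger_force: 59.3
```

Emit:
apply_moves(increments=[-0.518,-0.784,-0.009,0,-0.518,-0.784,-0.009,0,-0.518,-0.784,-0.009,0,-0.518,-0.784,-0.009,0,-0.518,-0.784,-0.009,0])

```text
clock: 7.27
ee_pos: [527.3, -113.6, 171.7]
orientation: [-1.244, -2.873, -0.008]
force: [0.0, 0.2, -1.8]
grip_width: 17.0
finger_force: 59.3
```

Emit:
apply_moves(increments=[-0.518,-0.784,-0.009,0,-0.518,-0.784,-0.009,0,-0.518,-0.784,-0.009,0,-0.518,-0.784,-0.009,0,-0.518,-0.784,-0.009,0,-0.518,-0.784,-0.009,0,-0.518,-0.784,-0.009,0])

```text
clock: 7.85
ee_pos: [485.6, -293.8, 171.9]
orientation: [-1.244, -2.873, -0.012]
force: [0.4, 0.4, -1.4]
grip_width: 16.8
finger_force: 59.3
```

```bash
python3 - <<'E'
from h import *
C=cam('wrist'); im=cams.get_image('wrist')
cv2.imwrite('pics/tray.png',im[:,:,::-1])
for t in ['tray_in','worn_lid_center']:
  for d in cams.place_of(t,'wrist'): print(t,round(d['p'],2),unproj(C,d['point'],5).round(1))
go(488,-293,31)
E
```

```text
tray_in 0.87 [ 479.6 -291.5    5. ]
worn_lid_center 0.7 [ 548.8 -361.7    5. ]
shift [-0.0162 -0.001   0.7108] turn 0 | pos [ 486.7 -292.   173.2] yaw 133.4 tilt [-0.0053  0.0104 -0.9999] q6 0.27 t 8.0 w 17.3
```

View pics/tray.png

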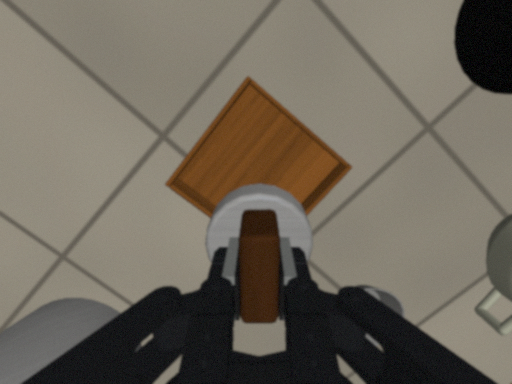

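The lid is held upright, centred over the tray. Lowering and releasing it.

Emit:
apply_moves(increments=[-0.016,0,0.2,0,-0.016,0,0.4,0,-0.016,0,0.55,0,-0.016,0,0.65,0,-0.016,0,0.69,0,-0.016,0,0.71,0,-0.016,0,0.715,0,-0.016,0,0.715,0])

```text
clock: 8.67
ee_pos: [489.5, -294.3, 32.5]
orientation: [-1.241, -2.88, -0.01]
force: [0.2, -0.4, -0.9]
grip_width: 17.0
finger_force: 59.5
```

```bash
python3 - <<'E'
from h import *
print(monitor.observe()['force'])
go(488,-293,29.8)
E
```

```text
[ 0.18954072 -0.37043209 -0.85055817]
shift [ 0.0099 -0.0013  0.0134] turn 0 | pos [ 489.5 -294.3   32.5] yaw 133.38 tilt [-0.0021  0.0082 -1.    ] q6 0.27 t 8.67 w 17.0
```

Emit:
apply_moves(increments=[0,0,0.005,0,0,0,0.01,0,0,0,0.013,0,0,0,0.013,0])

```text
clock: 9.0
ee_pos: [489.2, -294.7, 29.8]
orientation: [-1.243, -2.88, -0.011]
force: [0.1, 0.4, 3.6]
grip_width: 17.0
finger_force: 60.1
```

Emit:
apply_moves(increments=[0,0,0,0,0,0,0,0,0,0,0,0,0,0,0,0,0,0,0,0,0,0,0,0], claw=110)

```text
clock: 9.5
ee_pos: [488.4, -294.2, 28.4]
orientation: [-1.242, -2.878, -0.011]
force: [0.2, -0.3, 0.2]
grip_width: 48.6
finger_force: 0.0
```

Emit:
apply_moves(increments=[0,0,-0.2,0,0,0,-0.4,0,0,0,-0.6,0,0,0,-0.8,0,0,0,-0.9,0,0,0,-0.9,0])

```text
clock: 10.0
ee_pos: [491.2, -297.1, 214.5]
orientation: [1.244, 2.883, 0.009]
force: [-0.0, 0.8, -0.0]
grip_width: 48.5
finger_force: 0.0
```

```bash
python3 - <<'E'
from h import *
C=cam('wrist'); im=cams.get_image('wrist')
for n,c in [('wrist',C),('top',cam('top')),('side',cam('side'))]:
  cams.get_image(n)
  for d in cams.place_of('worn_lid_center',n):
    p=unproj(c,d['point'],32)
    if abs(p[1]+293)<100: print(n,round(d['p'],2),p.round(1))
go(466.5,305,200,-138)
E
```

```text
wrist 0.88 [ 488.6 -293.7   32. ]
top 0.73 [ 491.5 -297.    32. ]
side 0.9 [ 487.2 -291.3   32. ]
shift [2.2589 1.9799 0.067 ] turn -0.4926 | pos [ 488.5 -295.5  206.8] yaw 133.33 tilt [-0.0064  0.0107 -0.9999] q6 0.27 t 10.35 w 48.7
```

Emit:
apply_moves(increments=[0.753,0.66,0,0,0.753,0.66,0,0,0.753,0.66,0,0,0.753,0.66,0,0,0.753,0.66,0,0])

```text
clock: 10.77
ee_pos: [480.8, -93.4, 209.5]
orientation: [-1.24, -2.877, -0.011]
force: [0.3, -0.1, -0.1]
grip_width: 48.6
finger_force: 0.0
```

Emit:
apply_moves(increments=[0.753,0.66,0,0,0.753,0.66,0,0,0.753,0.66,0,0,0.753,0.66,0,0,0.753,0.66,0,0])

```text
clock: 11.18
ee_pos: [473.5, 106.8, 211.5]
orientation: [-1.24, -2.878, -0.01]
force: [1.4, 0.4, -0.3]
grip_width: 48.7
finger_force: 0.0
```

Emit:
apply_moves(increments=[0.753,0.66,0,-0.493,0.753,0.66,0,-0.493,0.753,0.66,0,-0.493,0.753,0.66,0,-0.493,0.753,0.66,0,-0.493,0.753,0.66,0,-0.493,0.753,0.66,0,-0.493,0.753,0.66,0,-0.493,0.753,0.66,0,-0.493,0.753,0.66,0,-0.493])

```text
clock: 12.02
ee_pos: [466.7, 304.5, 212.9]
orientation: [0.688, -3.061, -0.014]
force: [-0.0, -0.5, 0.5]
grip_width: 48.5
finger_force: 0.0
```

```bash
python3 lid.py 467 305 sound; python3 -c "
from h import *
go(467,305,120,-138)"
```

```text
worn_lid_center 0.73 [ 85. 190.] [575.8 140.5  27. ]
worn_lid_center 0.62 [129.  99.] [459.5 154.9  27. ]
worn_lid_center 0.2 [ 35. 298.] [747.4 120.3  27. ]
sound_lid_center 0.94 [258. 164.] [464.5 304.8  27. ]
shift [-0.0017  0.0047 -0.1836] turn 0 | pos [466.9 304.3 213.3] yaw -155.23 tilt [-0.0051  0.0083 -1.    ] q6 0.14 t 12.17 w 48.7
shift [-0.0024 -0.0016  0.4664] turn -0.0957 | pos [466.9 304.3 213.3] yaw -155.23 tilt [-0.0051  0.0083 -1.    ] q6 0.14 t 12.17 w 48.7
```

View pics/sound_rect.png

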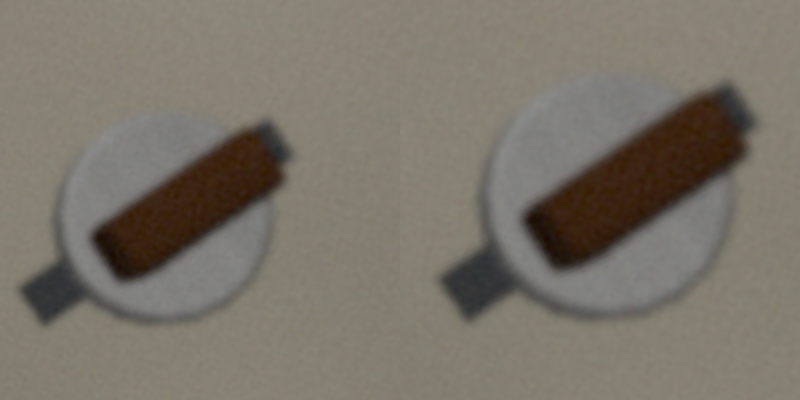

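Two lugs are confirmed on the sound lid. Lug ends at (456,301) and (743,103) in the right panel give a centre of (466.9,304.5) and a heading of 34.6°.

Emit:
apply_moves(increments=[0,0,0.2,-0.054,0,0,0.4,-0.054,0,0,0.5,-0.054,0,0,0.5,-0.054,0,0,0.5,-0.054])

```text
clock: 12.58
ee_pos: [466.0, 304.8, 113.3]
orientation: [0.931, -2.997, -0.014]
force: [-0.2, 0.4, 0.2]
grip_width: 48.3
finger_force: 0.0
```

```bash
python3 -c "
from h import *
go(466.9,304.5,25,-145.4)"
```

```text
shift [-0.003  -0.008   0.4416] turn -0.0004 | pos [466.  304.8 113.3] yaw -145.48 tilt [-0.0062  0.0076 -1.    ] q6 -0.03 t 12.58 w 48.3
```

Emit:
apply_moves(increments=[-0.003,-0.008,0.2,0,-0.003,-0.008,0.35,0,-0.003,-0.008,0.42,0,-0.003,-0.008,0.44,0,-0.003,-0.008,0.44,0,-0.003,-0.008,0.44,0])

```text
clock: 13.08
ee_pos: [469.3, 306.1, 28.4]
orientation: [-0.934, 2.997, 0.017]
force: [0.8, -0.4, 0.0]
grip_width: 48.5
finger_force: 0.0
```

Emit:
apply_moves(increments=[0,0,0,0,0,0,0,0,0,0,0,0,0,0,0,0,0,0,0,0,0,0,0,0,0,0,0,0], claw=255)

```text
clock: 13.67
ee_pos: [468.9, 305.9, 27.9]
orientation: [-0.935, 2.997, 0.017]
force: [-0.9, -0.4, 4.6]
grip_width: 17.0
finger_force: 58.4
```

```bash
python3 -c "
from h import *
go(567,-25,200,149.2)"
```

```text
shift [ 0.5329 -1.6314 -0.8787] turn 0.3637 | pos [468.9 305.9  27.9] yaw -145.34 tilt [-0.0013  0.0108 -0.9999] q6 -0.03 t 13.67 w 17.0
```

Emit:
apply_moves(increments=[0,0,-0.2,0,0,0,-0.4,0,0,0,-0.6,0,0,0,-0.8,0,0,0,-0.88,0,0,0,-0.88,0])

```text
clock: 14.17
ee_pos: [470.5, 304.8, 208.1]
orientation: [-0.933, 2.991, 0.019]
force: [0.6, 1.3, -1.3]
grip_width: 17.0
finger_force: 59.3
```

```bash
python3 -c "
from h import *
go(567,-25,200,149.2)"
```

```text
shift [ 0.5412 -1.631   0.0189] turn 0.3637 | pos [470.5 304.8 208.1] yaw -145.34 tilt [ 0.0039  0.0141 -0.9999] q6 -0.04 t 14.17 w 17.0
```

Emit:
apply_moves(increments=[0.198,-0.975,0,0,0.198,-0.975,0,0,0.198,-0.975,0,0,0.198,-0.975,0,0,0.198,-0.975,0,0])

```text
clock: 14.58
ee_pos: [547.1, 118.0, 199.0]
orientation: [0.934, -2.997, -0.015]
force: [1.2, 0.4, -1.7]
grip_width: 17.0
finger_force: 59.4
```

Emit:
apply_moves(increments=[0.198,-0.975,0,0.364,0.198,-0.975,0,0.364,0.198,-0.975,0,0.364,0.198,-0.975,0,0.364,0.198,-0.975,0,0.364,0.198,-0.975,0,0.364,0.198,-0.975,0,0.364,0.198,-0.975,0,0.364,0.198,-0.975,0,0.364,0.198,-0.975,0,0.364])

```text
clock: 15.42
ee_pos: [624.8, -62.4, 196.8]
orientation: [-0.84, -3.019, -0.012]
force: [-0.2, 0.7, -1.1]
grip_width: 17.2
finger_force: 59.4
```

Emit:
apply_moves(increments=[0,0,0,0,0,0,0,0,0,0,0,0])

```text
clock: 15.67
ee_pos: [625.1, -62.1, 197.9]
orientation: [-0.83, -3.023, -0.012]
force: [0.1, 1.0, -0.8]
grip_width: 17.0
finger_force: 59.4
```

```bash
python3 - <<'E'
from h import *
s=monitor.observe(); C=cam('wrist',s); im=cams.get_image('wrist')[:,:,::-1]; cv2.imwrite('pics/ins_raw.png',im); np.save('insE.npy',C[3])
M=R.from_rotvec(s['orientation']).as_matrix(); print(s['force'])
go(627,-61,200,149.2)
# neck in the rim plane, and lid disc top edge (20 mm above underside, i.e. about 5-8 mm ahead.. tool z=+5) in tool frame
r=rectify(im,C,(567,-25),109.5); 
b=cv2.medianBlur(cv2.cvtColor(r,6),5)
for lo,hi in [(120,136),(212,230)]:
    h=cv2.HoughCircles(b,cv2.HOUGH_GRADIENT,1,50,param1=80,param2=15,minRadius=lo,maxRadius=hi)
    if h is not None:
        x,y,rr=h[0][0]; p=np.array([567-70+x/4,-25+70-y/4,109.5]); cv2.circle(r,(int(x),int(y)),int(rr),(0,255,0),1)
        print('neck',p,rr/4,'tool',(M.T@(p-s['ee_pos'])).round(1))
zu=s['ee_pos'][2]-25
q=cv2.resize(im,(747,560),interpolation=cv2.INTER_CUBIC)
u=rectify(im,C,s['ee_pos'][:2],zu+20,45,3)
r[290:,290:]=u[:270,:270]
cv2.imwrite('pics/ins.png',r)
E
```

```text
[ 0.06815549  0.95560744 -0.80207955]
shift [-0.0051  0.0091 -0.01  ] turn 0.0003 | pos [625.2 -62.  198. ] yaw 149.26 tilt [-0.0041  0.0092 -0.9999] q6 0.43 t 15.72 w 16.6
neck [566.125 -25.125 109.5  ] 31.0 tool [68.9  1.1 88.9]
```

View pics/ins_raw.png

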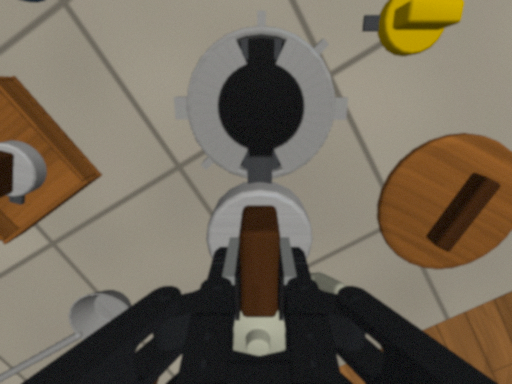

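Wrist view: neck opening at (261,105), with slots vertical in the picture, so already aligned. The held lid is at (260,235). Now I'll measure the lid in the tool frame.

```bash
python3 - <<'E'
from h import *
im=cv2.imread('pics/ins_raw.png'); f,cx,cy,_=cam('wrist'); T=np.array(cams.calibration('wrist')['tool_from_camera']); C=(f,cx,cy,np.linalg.inv(T))
out=[]
for z in (5,25):   # columns = tool x, rows = -tool y ; 4 px/mm, centre (20,0)
    r=rectify(im,C,(20,0),z,45,4)
    for rad,col in ((30,(0,255,0)),):
        cv2.circle(r,(int((0-20+45)*4),180),rad*4,col,1)
    cv2.line(r,(0,180),(360,180),(255,255,0),1)
    for v in (-7,7): cv2.line(r,(int((25+30)*4),180+v*4),(360,180+v*4),(255,0,255),1)
    cv2.line(r,(int((44+25)*4),140),(int((44+25)*4),220),(0,0,255),1)
    out.append(r)
cv2.imwrite('pics/hold.png',np.hstack(out))
# slot direction in tool frame
nk=rectify(im,C,(68.9,1.1),88.9,70,4); g=cv2.GaussianBlur(cv2.cvtColor(nk,6),(5,5),0)
for x in (-41,-38,38,41):
    col=g[:, 280+x*4].astype(int); d=np.diff(col); a=180+np.argmin(d[180:280]); b=280+np.argmax(d[280:380]); print('slot at',x,'edges y',(280-a)/4,(280-b)/4)
E
```

```text
slot at -41 edges y 14.75 -14.75
slot at -38 edges y 13.5 -12.5
slot at 38 edges y 14.5 -13.25
slot at 41 edges y 15.75 -15.0
```

View pics/hold.png

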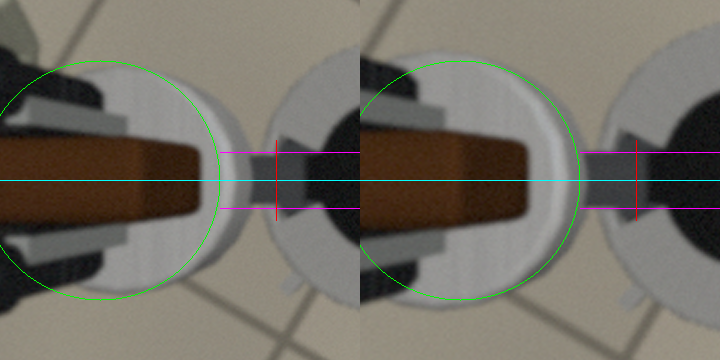

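The lid is centred in the fingers (offset under 1 mm) and the slots are symmetric about tool x. Moving over the neck and down in force-watched steps.

Emit:
apply_moves(increments=[0.17,0.003,0,0,0.343,0.0065,0,0,0.343,0.0065,0.15,0,0.343,0.0065,0.25,0,0.343,0.0065,0.29,0,0.343,0.0065,0.29,0,0.343,0.0065,0.29,0,0.343,0.0065,0.29,0])

```text
clock: 16.38
ee_pos: [567.7, -25.6, 142.0]
orientation: [-0.834, -3.024, -0.013]
force: [0.7, 1.0, -0.6]
grip_width: 17.2
finger_force: 59.5
```

Emit:
apply_moves(increments=[0,0,0.01,0,0,0,0.02,0,0,0,0.03,0,0,0,0.04,0,0,0,0.04,0])

```text
clock: 16.8
ee_pos: [567.1, -25.6, 132.6]
orientation: [-0.834, -3.023, -0.012]
force: [1.2, -1.5, -2.3]
grip_width: 17.1
finger_force: 59.5
```

Emit:
apply_moves(increments=[0,0,0.005,0,0,0,0.01,0,0,0,0.015,0,0,0,0.02,0,0,0,0.02,0])

```text
clock: 17.22
ee_pos: [567.1, -25.5, 128.8]
orientation: [-0.834, -3.023, -0.012]
force: [2.0, -2.0, -0.6]
grip_width: 17.2
finger_force: 59.6
```

Emit:
apply_moves(increments=[0,0,0.005,0,0,0,0.01,0,0,0,0.015,0,0,0,0.02,0,0,0,0.02,0])

```text
clock: 17.63
ee_pos: [567.0, -25.4, 124.7]
orientation: [-0.834, -3.023, -0.012]
force: [3.6, -4.5, 1.8]
grip_width: 17.5
finger_force: 59.7
```

Emit:
apply_moves(increments=[-0.003,-0.001,0.005,0,-0.003,-0.001,0.01,0,-0.003,-0.001,0.012,0,-0.003,-0.001,0.012,0])

```text
clock: 17.97
ee_pos: [567.0, -25.5, 123.1]
orientation: [-0.834, -3.023, -0.013]
force: [0.0, -1.4, 6.5]
grip_width: 17.1
finger_force: 60.6
```

Emit:
apply_moves(increments=[0,0,0.003,0,0,0,0.006,0,0,0,0.008,0,0,0,0.008,0])

```text
clock: 18.3
ee_pos: [567.0, -25.4, 122.9]
orientation: [-0.834, -3.024, -0.013]
force: [-4.5, -0.7, 14.7]
grip_width: 17.0
finger_force: 61.8
```

Seated: z stopped at 122.9 mm, which is 95 plus the 27.9 mm grip height. Twisting clockwise.

Emit:
apply_moves(increments=[0,0,-0.003,0.03,0,0,-0.003,0.06,0,0,-0.003,0.09,0,0,-0.003,0.12,0,0,-0.003,0.15,0,0,-0.003,0.18,0,0,-0.003,0.2,0,0,-0.003,0.2,0,0,-0.003,0.2,0])

```text
validation failed for argument at $.in...
```

```bash
python3 -c "
from h import *
s=monitor.observe(); print(s['force'],s['ft_torque'])
go(567,-25,122.9,149.2-46.2)"
```

```text
[-4.54544783 -0.71652864 14.73516918] [-0.52550639  0.67589187  0.02343788]
shift [0.0009 0.0017 0.0002] turn 0.2565 | pos [567.  -25.4 122.9] yaw 149.16 tilt [-0.0023  0.0095 -1.    ] q6 0.49 t 18.3 w 17.0
```

Emit:
apply_moves(increments=[0,0,-0.003,0.03,0,0,-0.003,0.06,0,0,-0.003,0.09,0,0,-0.003,0.12,0,0,-0.003,0.15,0,0,-0.003,0.18,0,0,-0.003,0.2,0,0,-0.003,0.2])

```text
clock: 18.97
ee_pos: [567.8, -25.5, 122.9]
orientation: [-1.73, -2.615, -0.011]
force: [0.7, -2.3, 8.8]
grip_width: 16.8
finger_force: 61.0
```

```bash
python3 -c "
from h import *
s=monitor.observe(); print(s['force'],s['ft_torque'])
go(567,-25,122.9,149.2-46.2)"
```

```text
[ 0.6640148  -2.25023535  8.77719928] [-0.71522796 -0.11816993  0.04300263]
shift [ 0.0041 -0.0028  0.0002] turn 0.0558 | pos [567.8 -25.5 122.9] yaw 113.04 tilt [-0.0013  0.009  -1.    ] q6 1.12 t 18.97 w 16.8
```

Emit:
apply_moves(increments=[0,0,0,0.02,0,0,0,0.04,0,0,0,0.054,0,0,0,0.054,0,0,0,0.054])

```text
clock: 19.38
ee_pos: [567.7, -25.7, 122.9]
orientation: [-1.942, -2.461, -0.009]
force: [-0.0, -1.6, 8.9]
grip_width: 16.7
finger_force: 61.0
```

```bash
python3 - <<'E'
from h import *
s=monitor.observe(); print(s['force'],s['ft_torque'],s['finger_force'])
C=cam('wrist'); go(567,-25,122.9,149.2-46.2)
im=cams.get_image('wrist')[:,:,::-1]
a=rectify(im,C,(567,-25),109.5,75,4); 
cv2.line(a,(300,300),(int(300+300*np.cos(np.radians(104.2))),int(300-300*np.sin(np.radians(104.2)))),(0,255,0),1)
cv2.imwrite('pics/fin.png',a)
E
```

```text
[-7.41868849e-03 -1.60908701e+00  8.85781439e+00] [-0.71254329 -0.14237479  0.1046403 ] 60.98667025566101
shift [ 0.004  -0.0028  0.0002] turn 0.0025 | pos [567.7 -25.7 122.9] yaw 103.46 tilt [-0.0015  0.0088 -1.    ] q6 1.29 t 19.38 w 16.7
```

View pics/fin.png

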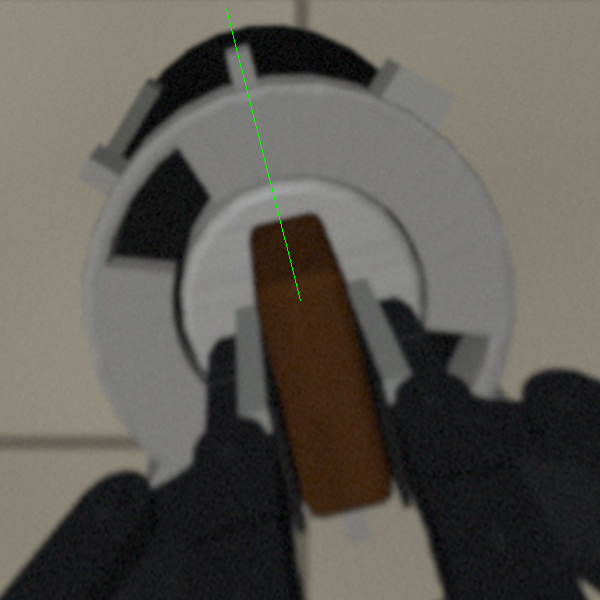

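The rectified view shows the lid seated inside the lip and the slots empty. The bar lines up with the half-way rib at (240,65), and the 0.105 N m torque fits a ring angle near 0.72. I'll add a hair for the lag and hand in.

Emit:
apply_moves(increments=[0,0,0,0.003,0,0,0,0.004,0,0,0,0.004,0,0,0,0.004])

```text
clock: 19.77
ee_pos: [567.8, -25.6, 122.9]
orientation: [-1.957, -2.45, -0.009]
force: [-0.2, -2.4, 8.5]
grip_width: 16.8
finger_force: 61.0
```

```bash
python3 - <<'E'
from h import *
s=monitor.observe(); print(s['force'],s['ft_torque'],s['finger_force']); go(567,-25,122.9,104.2)
print(bot.hand_in())
E
```

```text
[-0.21324828 -2.44547678  8.45207812] [-0.81957395 -0.1976583   0.35375891] 60.950002670288086
shift [ 0.004  -0.0031 -0.    ] turn -0.008 | pos [567.8 -25.6 122.9] yaw 102.77 tilt [-0.0014  0.0088 -1.    ] q6 1.3 t 19.77 w 16.8
the job is handed in; nothing more can be done
None
```

The job is handed in at about 20 s of the 61 s allowed: the worn lid is in the tray, and the sound lid is fully down, twisted about 46° by the measured tool angle, gripped and held there; the ring angle is only inferred (about 0.74 rad), and the wrist torque rose from 0.10 to 0.35 N m on the last small twist, unexplained.

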